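# Zero a coffee grinder after a burr change and set it four clicks open

## Robot

A 6-joint arm with a two-finger parallel gripper is mounted at the origin on the work surface. World frame = base frame: x ahead of the robot, y to its left, z up, the work surface at z = 0. Lengths are in m, angles in rad, forces in N, time in s.
With the tool pointing down it reaches from about 0.25 to 0.725 m from the base axis. Payload 4 kg.
Tool frame: the origin (TCP) lies midway between the tips of the shut fingers; the grasp point (between the pads) lies bot.tcp_to_grasp behind it (bot.tcp_to_grasp is the distance from the TCP to the grasp point, in m); z points along the fingers, y is the line along which they close (so a half turn about z gives the same grasp; the last joint's range is limited). The gripper opens to 85 mm and grips with 20 to 120 N. Pads are 22 mm wide; open, the fingers measure 114 mm over their backs; the gripper's body (76 mm by 85 mm) begins 54 mm behind the grasp point. The pads swing forward as they close: fully open they stand 13 mm farther back than shut.
Start: joints at [-1.162, 0.241, 0.005, 1.335, 0, 1.571], TCP at [0.199, -0.459, 0.231] pointing down, gripper open.
Joint ranges: [-2.72, 2.72], [-1.05, 1.87], [-1.09, 1.28], [-1.99, 2.15], [-1.42, 1.44], [-3.14, 3.14]. Speed limits (rad/s): [2.79, 2.79, 3.14, 3.14, 3.14, 3.14].

## Interface

Orientations are given as a unit quaternion [x, y, z, w].
In Python, from workcell import readout, camera, bot gives the robot as it stands. The module is installed in compiled form; this text tells all that it offers.
- The arm moves only by the tool jog_arm, never from a script. Its argument "motion" is a list of rows, each an object of numbers: "x", "y", "z": the shift along the tool's x, y, z in mm; "spin": the turn about the tool's z in degrees; "fingers": the closure, from -1 (fully open) to 1 (shut). A call has 1 to 8 rows; each row is the pose to reach, as a shift and turn from the pose commanded when the call began, along the tool's axes at that moment; what a row does not reach only later rows make up. A row lasts 1/8 s, in which the tool goes at most 62.5 mm and 10.7 degrees, less where a joint would pass 70% of its speed; a pose out of reach is approached as far as the arm can. A call with a gripper value outside its range is refused whole. The fingers move at their own pace and stop on an object; the grip force is fixed at half the most. Time passes only in rows, so rows that repeat a pose let the fingers close. It gives the time, the measured TCP pose, the force, the opening and the grip force at its end, in the units of the state.
- readout.get_obs(): the state, without advancing time (a new reading comes with each control period).
- camera(name): name is "side" or "top"; returns a dict with "pixels" (384x512x3 uint8, red, green, blue), "K" (3x3 intrinsics, pixels), "rvec" (rotation vector, rad) and "tvec" (3), from world to camera coordinates, as OpenCV has them. Camera axes: x right, y down, z forward; pixel columns grow to the right and rows downward; lengths in m; the calibration is good to about 2 mm. A picture is of the moment at which its call begins. There is no depth.
- bot.job_done(): hands the job in; it is judged then, once.
The state is a dict: "clock": time; "joint_pos": joint angles; "joint_vel": joint speeds; "tau": joint torques, N m; "eef_pos": TCP position; "tool_rot": TCP orientation; "ft_force": force on the tool from outside, world axes, zero at the start; "ft_torque": the same for the moment, N m; "grip_width": finger opening in m; "grasp_force": force on a finger pad.
Only numpy, scipy, OpenCV 4.12 (cv2) and the standard library are available. Lean on these libraries where they do the work, as an engineer would, in place of code of your own. Each camera call takes 0.05 s, during which the arm holds its last target. There are 200 camera calls.

## Task

The coffee grinder on the packing bench has had new burrs fitted: turn its ribbed black collar clockwise, gently, until you feel the burrs touch (do not force it past that), then back it off four clicks. Then put the black dust cap into the collar's throat, seated flat, let go of everything, and leave the other things on the bench where they are.

Things in the scene. Friction and masses are not known exactly. Their poses are not given: they have to be found in the camera images.
- grinder: Coffee grinder, hopper off, fixed: grey motor housing 125 x 128 mm, 155 mm high, on a dark base 235 x 150 mm; on top a round aluminium burr chamber 120 mm across, flat top at 195 mm. Origin on the bench under the collar's axis; spout and cup at its front (-x). On its +y side, 60 to 82 mm from the axis, a small aluminium block (click plunger housing), top at 202 mm.
- ring (a joint): Angle of the adjusting ring (rad); grows counter-clockwise seen from above = opening. A click is 0.314 rad (18 degrees); let go, it settles in notches at whole multiples of 0.314. A click takes about 0.15 N m. The touch angle differs each time, from -0.5 to 0.5, and can only be felt: torque then climbs past the clicks', to 0.5 N m within 0.06 rad beyond touch; over 1 N m is too much. Starts 0.7 to 2.8 rad open.
- ring_top (a point): Centre of the collar's open top, on the turning axis, 250 mm above the bench. The collar is a ribbed black tube, outside 54 mm, bore 42 mm, 42 mm high; grip it across from above. Under it, turning with it, is an aluminium flange with 20 lobes, 88 mm across, top at 208 mm, with a white index line. The ring does not rise or sink as it turns.
- upper_burr: Steel ring burr, 64 mm, inside the chamber under the collar. Origin at the centre of its lower face. It turns with the ring and its thread moves it 6 mm up per turn counter-clockwise (0.3 mm a click).
- lower_burr: Lower 64 mm burr on the motor shaft, fixed. Origin at the centre of its upper face: the height of the upper burr's origin above it is the burr gap, 0 at touch, 1.2 mm at four clicks. Readings of the two burrs are far too coarse to tell the gap.
- cap: Loose black plastic dust cap, about 60 g, standing on its spigot. Origin at the centre of the spigot's underside, z up. Spigot 36 mm diameter x 10 mm, flange 52 mm x 5 mm, round knob 22 mm x 24 mm; 39 mm high. Seated, the spigot is in the collar's bore and the flange lies on the collar's top: origin 10 mm below ring_top.
- cap_knob (a point): On the cap's axis, at mid height of the knob, 27 mm above the cap's underside: where to pinch it from above.
- worn_burr: Bystander: old ring burr of dark steel, 48 mm diameter, 22 mm high, loose. Origin at the centre of its underside.
- bearing: Bystander: loose steel bearing ring, 62 mm diameter, 16 mm high. Origin at the centre of its underside.
- cup: Bystander: steel catch cup, 58 mm diameter, 62 mm high, standing on the grinder's base under the spout. Origin at the centre of its underside.
- brush: Bystander: cleaning brush lying on the bench, about 200 mm long.
- screwdriver: Bystander: screwdriver lying on the bench, about 200 mm long.
- burr_box: Bystander: cardboard box, 75 x 75 x 45 mm. Origin at the centre of its underside.
- tape_roll: Bystander: roll of clear tape standing flat, 96 mm diameter, 48 mm high. Origin at the centre of its underside.
There are look-alikes about, which are no part of the job. What is shaped like the cap but yellow is not meant.

How it is judged:
By the outcome, as a careful person would: the job done as asked, in the order asked, and still so for the second after the job is handed in, with the robot touching nothing.
It also fails if it takes over 72 s, if anything falls off the work surface, if the arm or the gripper's body presses on something with over 40 N, if the wrist force passes 120 N, or if a joint passes its speed limit or range.

## Working session

There is one attempt and no reset: what is moved stays moved. The work goes in short steps, Python scripts to look and compute and a tool call to move; the robot and the scene stay as the last step left them, time stands still between calls to the robot, and variables do not carry over. Pictures are saved under pics/ and viewed, at most 10 in all, crops included, and the job is handed in when it is done.

Besides the shell and the picture viewer there is one more tool, called after "Call:" as name([rows], argument=value, ...), one row to a line, values as JSON. jog_arm: Moves the arm, as the interface text tells. Its arguments: {"type":"object","properties":{"motion":{"type":"array"}},"required":["motion"]}

```bash
mkdir -p pics
cat > h.py <<'E'
import numpy as np, cv2
from workcell import readout, camera, bot
def cam(n,save=None):
    c=camera(n)
    if save: cv2.imwrite('pics/'+save,cv2.cvtColor(c['pixels'],cv2.COLOR_RGB2BGR))
    return c
def ray(c,u,v):
    R,_=cv2.Rodrigues(np.array(c['rvec'],float)); t=np.array(c['tvec'],float).reshape(3)
    o=-R.T@t; d=R.T@np.linalg.inv(np.array(c['K']))@np.array([u,v,1.]); return o,d/np.linalg.norm(d)
def onz(c,u,v,z):
    o,d=ray(c,u,v); return o+d*(z-o[2])/d[2]
def two(r1,r2):
    (o1,d1),(o2,d2)=r1,r2
    s=np.linalg.lstsq(np.array([d1,-d2]).T,o2-o1,rcond=None)[0]
    a,b=o1+d1*s[0],o2+d2*s[1]; return (a+b)/2,np.linalg.norm(a-b)
def proj(c,p):
    return cv2.projectPoints(np.array(p,float).reshape(-1,3),np.array(c['rvec'],float),np.array(c['tvec'],float),np.array(c['K'],float),None)[0].reshape(-1,2)
E
python3 - <<'E'
from h import *
a=cam('top','top1.png');b=cam('side','side1.png')
for c in(a,b):
    print(ray(c,256,192),c['K'][0])
o=readout.get_obs();print({k:np.round(v,3) for k,v in o.items()},bot.tcp_to_grasp)
E
```

```text
(array([ 0.45229405, -0.01592493,  1.19265951]), array([ 0.07109133,  0.00879287, -0.99743105])) [409.02288813   0.         258.68440114]
(array([0.3238956 , 0.9914869 , 0.95615268]), array([ 0.17179182, -0.77642558, -0.60634223])) [459.60935729   0.         252.81084881]
{'clock': np.float64(0.1), 'joint_pos': array([-1.162,  0.241,  0.004,  1.335,  0.   ,  1.571]), 'joint_vel': array([-0.001, -0.002,  0.004, -0.   , -0.001, -0.001]), 'tau': array([ 1.0000e-03, -3.7314e+01,  2.5301e+01,  1.1000e-02,  0.0000e+00,
        0.0000e+00]), 'eef_pos': array([ 0.199, -0.458,  0.23 ]), 'tool_rot': array([ 0.979,  0.203, -0.   , -0.001]), 'ft_force': array([-0.085, -1.584,  0.094]), 'ft_torque': array([-0.006,  0.047,  0.013]), 'grasp_force': np.float64(0.0), 'grip_width': np.float64(0.085)} 0.0187
```

View pics/top1.png

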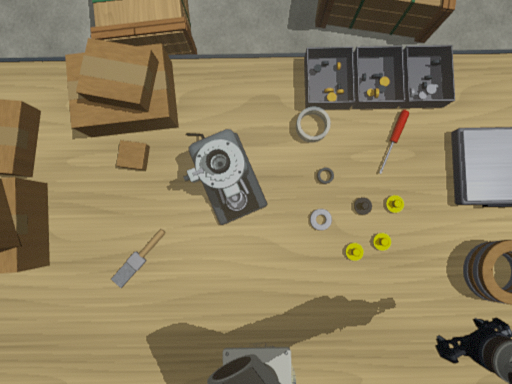

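View pics/side1.png

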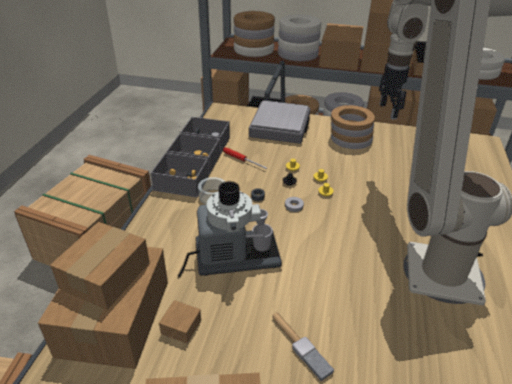

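The top view shows the grinder collar at about (219,161), the black cap at (363,206) and the worn burr at (325,175). In the side view the collar is near (229,190) and the cap near (290,179). Next I'll measure both from the two views.

Run:
```python
from h import *
a=cam('top');b=cam('side')
def crop(c,u,v,r=40,s=7): 
    p=c['pixels'][v-r:v+r,u-r:u+r]; return cv2.resize(cv2.cvtColor(p,cv2.COLOR_RGB2BGR),None,fx=s/2*1.4,fy=s/2*1.4,interpolation=cv2.INTER_CUBIC)
im=[crop(a,219,165,30),crop(a,363,206,30),crop(b,229,195,30),crop(b,290,179,30)]
cv2.imwrite('pics/crops.png',np.vstack([np.hstack(im[:2]),np.hstack(im[2:])]))
def blobs(c,x0,x1,y0,y1,th=60):
    m=(c['pixels'].max(2)<th).astype(np.uint8); z=np.zeros_like(m); z[y0:y1,x0:x1]=m[y0:y1,x0:x1]
    n,l,s,ce=cv2.connectedComponentsWithStats(z)
    for i in range(1,n):
        if s[i,4]>15: print(s[i],ce[i].round(1))
print('top collar');blobs(a,200,240,140,182)
print('top cap');blobs(a,350,378,192,220)
print('side collar');blobs(b,212,248,178,212)
print('side cap');blobs(b,278,302,166,190)
```

```text
top collar
[209 152  10  10  18] [212.7 155.2]
[216 165  13   8  19] [222.5 169.8]
top cap
side collar
[219 182  20  23 401] [228.7 193. ]
side cap
[284 174  12  12  99] [289.3 179.9]
```

View pics/crops.png

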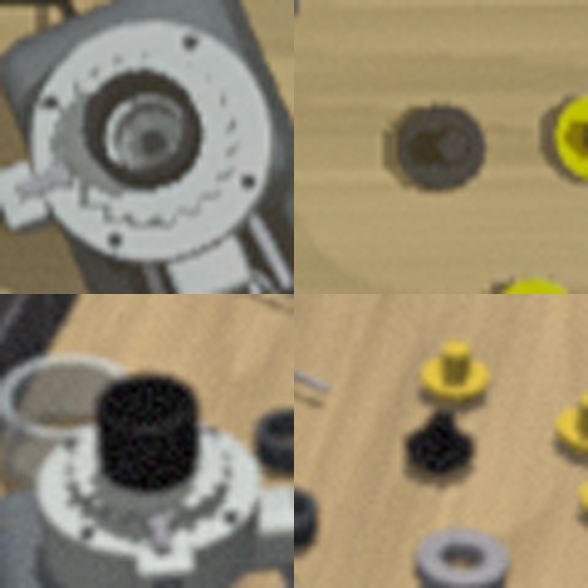

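The crops show the collar rim centred near top (218,161) and side (229,187). The cap flange is near (362.4,206) and (289.8,181), with the knob top near (367,205) and (290.2,174).

Run:
```python
from h import *
a=cam('top');b=cam('side')
for n,u,v in (('ring',(217.9,161.2),(229.2,187)),('capfl',(362.4,206),(289.8,180.8)),('knob',(366.9,205.2),(290.2,174))):
    print(n,two(ray(a,*u),ray(b,*v)))
print(onz(a,217.9,161.2,.25),onz(b,229.2,187,.25),onz(a,362.4,206,.015),onz(b,289.8,180.8,.015))
# predictions with circles to compare with masks
t=np.linspace(0,2*np.pi,90)
def circ(p,r): return np.array([p[0]+r*np.cos(t),p[1]+r*np.sin(t),0*t+p[2]]).T
def bb(c,pts): q=proj(c,pts); return q.min(0).round(1),q.max(0).round(1)
p=(onz(a,217.9,161.2,.25)+onz(b,229.2,187,.25))/2
print('ring top',bb(a,circ(p,.027)),'bore',bb(a,circ(p,.021)),'side top',bb(b,circ(p,.027)))
p=(onz(a,362.4,206,.015)+onz(b,289.8,180.8,.015))/2
print('cap fl',bb(a,circ(p,.026)),bb(b,circ(p,.026)))
# dark masks measure
for th in (70,85,100):
  m=(a['pixels'].astype(int).max(2)<th).astype(np.uint8); m[:,:350]=0;m[:,378:]=0;m[:192]=0;m[220:]=0
  ys,xs=np.nonzero(m);print(th,len(xs),xs.min(),xs.max(),ys.min(),ys.max()) if len(xs) else 0
# plunger block, top view pixel
q=onz(a,197,173,.202);print('block',q)
```

```text
ring (array([0.59479063, 0.08031772, 0.24742872]), np.float64(0.0032818242349985597))
capfl (array([ 0.49114365, -0.31201759,  0.01033167]), np.float64(0.0007892321278696353))
knob (array([ 0.49236911, -0.31870903,  0.03472319]), np.float64(0.000737760598057323))
[0.59277145 0.07975865 0.25      ] [0.59550018 0.08355359 0.25      ] [ 0.49060039 -0.31089849  0.015     ] [ 0.49070765 -0.30553405  0.015     ]
ring top (array([205.5, 149.1]), array([228.7, 172.2])) bore (array([208. , 151.7]), array([226.1, 169.6])) side top (array([219.4, 180.5]), array([240.4, 193. ]))
cap fl (array([352.4, 197. ]), array([370.5, 215.1])) (array([282.5, 176.1]), array([297.4, 184.8]))
70 48 356 368 202 209
85 220 354 370 198 213
100 243 354 371 198 214
block [0.5718087  0.13586765 0.202     ]
```

Run:
```python
from h import *
def avg(n,k=12): 
    c=camera(n);s=c['pixels'].astype(float)
    for _ in range(k-1): s+=camera(n)['pixels']
    return c,s/k
c,s=avg('top'); np.save('avgtop.npy',s)
p=s[135:195,189:249][:,:,::-1]
p=np.clip((p-110)*255/(250-110),0,255).astype(np.uint8)
c2,s2=avg('side',6)
q=s2[175:235,199:259][:,:,::-1]; q=np.clip((q-60)*255/(250-60),0,255).astype(np.uint8)
f=lambda p:cv2.resize(p,(400,400),interpolation=cv2.INTER_CUBIC)
cv2.imwrite('pics/idx.png',np.hstack([f(p),f(q)]))
# grinder yaw from the dark/grey base? print chamber centre projection
print(proj(c,[[.5945,.081,.25],[.5945,.081,.208],[.5945,.081,.195]]))
```

```text
[[217.35926027 160.47196064]
 [219.16203954 163.0292953 ]
 [219.68961628 163.77768991]]
```

View pics/idx.png

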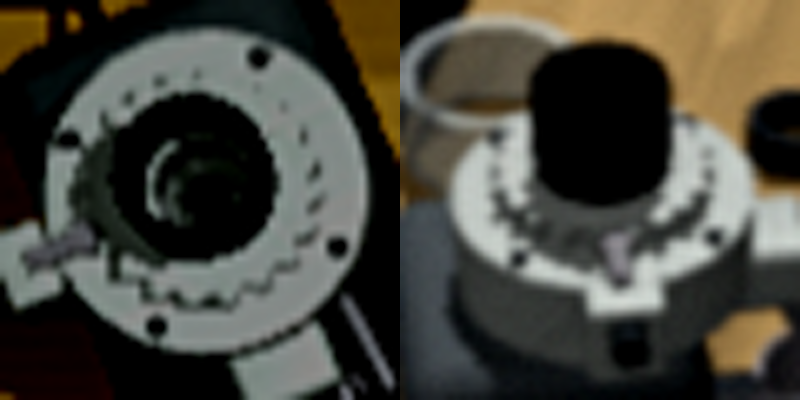

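The index line can't be made out, so the touch has to be felt. The chamber circle agrees with the axis at (0.5945, 0.081). Moving above the collar.

Call:
jog_arm([
  {"x": 0, "y": 0, "z": -55, "spin": -5, "fingers": -1},
  {"x": 20, "y": -12, "z": -110, "spin": -10, "fingers": -1},
  {"x": 70, "y": -41, "z": -110, "spin": -20, "fingers": -1},
  {"x": 120, "y": -70, "z": -110, "spin": -30, "fingers": -1},
  {"x": 170, "y": -99, "z": -110, "spin": -40, "fingers": -1},
  {"x": 220, "y": -129, "z": -110, "spin": -50, "fingers": -1},
  {"x": 270, "y": -158, "z": -110, "spin": -60, "fingers": -1},
  {"x": 320, "y": -187, "z": -110, "spin": -70, "fingers": -1},
])

```text
clock: 2.2
eef_pos: [0.419, -0.1584, 0.3415]
tool_rot: [0.684, 0.73, 0.0, 0.0]
ft_force: [0.3, -0.7, -0.4]
grip_width: 0.0853
grasp_force: 0.0
```

```bash
cat > st.py <<'E'
from h import *
o=readout.get_obs()
q=np.array(o['tool_rot']);a=2*np.arctan2(q[1],q[0])
print('t',o['clock'],'q',np.round(o['joint_pos'],3),'p',np.round(o['eef_pos'],4),'a deg',np.degrees(a).round(2),'w',o['grip_width'],'gf',o['grasp_force'],'F',np.round(o['ft_force'],2),'T',np.round(o['ft_torque'],3))
def to(x,y,z,adeg=None):
    d=np.array([x,y,z])-o['eef_pos'];c,s=np.cos(a),np.sin(a)
    print('move mm x',1e3*(d[0]*c+d[1]*s),'y',1e3*(d[0]*s-d[1]*c),'z',-1e3*d[2], '' if adeg is None else 'spin %.2f'%(np.degrees(a)-adeg))
E
python3 -c "
from st import *
to(.5945,.081,.31)"
```

```text
t 2.2 q [-0.361  0.114  0.134  1.589 -0.     1.144] p [ 0.419  -0.1584  0.3415] a deg 93.75 w 0.08530723505890053 gf 0.0 F [ 0.34 -0.67 -0.4 ] T [-0.077 -0.106  0.021]
move mm x 227.3999463673507 y 190.816490598572 z 31.54650457695962
```

Call:
jog_arm([
  {"x": 40, "y": 32, "z": 0, "spin": -10.5, "fingers": -1},
  {"x": 85, "y": 70, "z": 0, "spin": -21, "fingers": -1},
  {"x": 130, "y": 109, "z": 0, "spin": -31.5, "fingers": -1},
  {"x": 175, "y": 147, "z": 0, "spin": -42, "fingers": -1},
  {"x": 227, "y": 190.5, "z": 0, "spin": -52.5, "fingers": -1},
  {"x": 227, "y": 190.5, "z": 10, "spin": -63, "fingers": -1},
  {"x": 227, "y": 190.5, "z": 20, "spin": -73.5, "fingers": -1},
  {"x": 227, "y": 190.5, "z": 30, "spin": -84, "fingers": -1},
])

```text
clock: 3.2
eef_pos: [0.5948, 0.0784, 0.3104]
tool_rot: [0.019, 1.0, -0.0, -0.0]
ft_force: [-0.6, -0.1, 0.2]
grip_width: 0.0854
grasp_force: 0.0
```

Run:
```python
from st import *
to(.5945,.081,.224)
c=cam('side','side2.png');cv2.imwrite('pics/side2.png',cv2.resize(cv2.imread('pics/side2.png')[120:270,150:350],None,fx=3,fy=3))
```

```text
t 3.2 q [ 0.131  0.439  0.491  1.623 -0.     0.169] p [0.5948 0.0784 0.3104] a deg 177.81 w 0.08536650774023408 gf 0.0 F [-0.6  -0.12  0.25] T [-0.009  0.     0.025]
move mm x 0.41360399873289416 y 2.5505382398394416 z 86.44785084283521
```

View pics/side2.png

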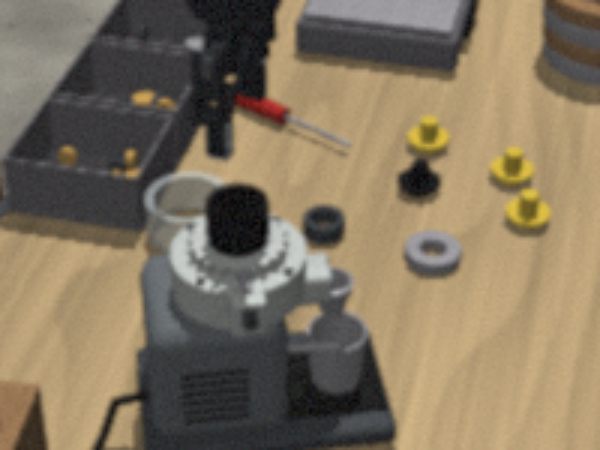

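Run:
```python
from h import *
c=cam('side')
print((proj(c,[[.595,.078+.05,.323],[.595,.078-.05,.323],[.595,.081,.25],[.595,.081,.208]])-[150,120])*3)
im=c['pixels'].astype(int)
m=(im.max(2)<60)
for v in range(150,215,3):
    xs=np.nonzero(m[v,205:255])[0]+205; print(v,xs.min() if len(xs) else 0,xs.max() if len(xs) else 0,len(xs))
```

```text
[[221.18408873 160.07997643]
 [254.09954305  95.01754903]
 [238.97292291 199.35991936]
 [239.92678916 237.8398726 ]]
150 209 237 25
153 212 228 17
156 210 227 18
159 208 226 19
162 207 225 16
165 205 224 14
168 205 225 13
171 205 225 11
174 205 208 4
177 205 205 1
180 0 0 0
183 222 234 13
186 219 237 19
189 219 238 20
192 220 254 21
195 220 252 20
198 220 254 22
201 220 237 18
204 224 233 10
207 0 0 0
210 0 0 0
213 0 0 0
```

Call:
jog_arm([
  {"x": 0.4, "y": 2.5, "z": 0, "spin": -10.5, "fingers": -1},
  {"x": 0.4, "y": 2.5, "z": 0, "spin": -21, "fingers": -1},
  {"x": 0.4, "y": 2.5, "z": 20, "spin": -31.5, "fingers": -1},
  {"x": 0.4, "y": 2.5, "z": 40, "spin": -42, "fingers": -1},
  {"x": 0.4, "y": 2.5, "z": 60, "spin": -52, "fingers": -1},
  {"x": 0.4, "y": 2.5, "z": 80, "spin": -52, "fingers": -1},
  {"x": 0.4, "y": 2.5, "z": 88, "spin": -52, "fingers": -1},
  {"x": 0.4, "y": 2.5, "z": 88, "spin": -52, "fingers": -1},
])

```text
clock: 4.3
eef_pos: [0.5943, 0.0804, 0.2233]
tool_rot: [-0.417, 0.909, 0.0, -0.0]
ft_force: [-0.7, -0.1, 0.4]
grip_width: 0.0856
grasp_force: 0.0
```

```bash
python3 -c "
from st import *
to(.5945,.081,.222)"
```

```text
t 4.3 q [ 0.134  0.446  0.278  1.403 -0.    -0.727] p [0.5943 0.0804 0.2233] a deg 229.34 w 0.08561173449561574 gf 0.0 F [-0.65 -0.07  0.42] T [-0.024  0.003 -0.06 ]
move mm x -0.6176387579617292 y 0.21494721997564095 z 1.2969183150616237
```

Close gently in partial steps to see any asymmetry.

Call:
jog_arm([
  {"x": 0, "y": 0, "z": 0, "spin": 0, "fingers": 0},
  {"x": 0, "y": 0, "z": 0, "spin": 0, "fingers": 0.3},
  {"x": 0, "y": 0, "z": 0, "spin": 0, "fingers": 1},
  {"x": 0, "y": 0, "z": 0, "spin": 0, "fingers": 1},
  {"x": 0, "y": 0, "z": 0, "spin": 0, "fingers": 1},
])

```text
clock: 4.92
eef_pos: [0.5953, 0.0803, 0.225]
tool_rot: [-0.418, 0.909, -0.001, 0.002]
ft_force: [-0.1, -1.2, 6.3]
grip_width: 0.0527
grasp_force: 63.2
```

```bash
python3 -c "
from st import *"
```

```text
t 4.925 q [ 1.340e-01  4.440e-01  2.790e-01  1.403e+00 -1.000e-03 -7.280e-01] p [0.5953 0.0803 0.225 ] a deg 229.39 w 0.05271660227238724 gf 63.222218826413155 F [-0.07 -1.17  6.27] T [-0.271 -0.056 -0.057]
```

Call:
jog_arm([
  {"x": 0, "y": 0, "z": 0, "spin": 3, "fingers": 1},
  {"x": 0, "y": 0, "z": 0, "spin": 6, "fingers": 1},
  {"x": 0, "y": 0, "z": 0, "spin": 9, "fingers": 1},
  {"x": 0, "y": 0, "z": 0, "spin": 9, "fingers": 1},
])

```text
clock: 5.42
eef_pos: [0.5952, 0.0804, 0.225]
tool_rot: [-0.345, 0.939, -0.001, 0.002]
ft_force: [-0.2, -0.1, 6.0]
grip_width: 0.0525
grasp_force: 63.3
```

```bash
cat >> st.py <<'E'
print('TAU6',o['tau'][5], 'ADEG',229.39-np.degrees(a)%360)
E
python3 st.py
```

```text
t 5.425 q [ 0.134  0.444  0.279  1.403 -0.    -0.57 ] p [0.5952 0.0804 0.225 ] a deg 220.39 w 0.05246578145667122 gf 63.29995147883892 F [-0.22 -0.06  5.98] T [-0.242 -0.017 -0.054]
TAU6 0.05495961871929467 ADEG 9.000771534920489
```

Call:
jog_arm([
  {"x": 0, "y": 0, "z": 0, "spin": 3, "fingers": 1},
  {"x": 0, "y": 0, "z": 0, "spin": 4.5, "fingers": 1},
  {"x": 0, "y": 0, "z": 0, "spin": 4.5, "fingers": 1},
])

```text
clock: 5.8
eef_pos: [0.5951, 0.0805, 0.225]
tool_rot: [-0.308, 0.951, -0.0, 0.002]
ft_force: [-1.1, -1.1, 7.0]
grip_width: 0.0524
grasp_force: 63.4
```

```bash
python3 st.py
```

```text
t 5.8 q [ 0.135  0.444  0.279  1.403 -0.    -0.492] p [0.5951 0.0805 0.225 ] a deg 215.89 w 0.05236029586570684 gf 63.41545421630144 F [-1.08 -1.05  7.01] T [-0.28   0.006 -0.072]
TAU6 -0.06322916597127914 ADEG 13.501871243045798
```

Call:
jog_arm([
  {"x": 0, "y": 0, "z": 0, "spin": 3, "fingers": 1},
  {"x": 0, "y": 0, "z": 0, "spin": 4.5, "fingers": 1},
  {"x": 0, "y": 0, "z": 0, "spin": 4.5, "fingers": 1},
])

```text
clock: 6.18
eef_pos: [0.595, 0.0805, 0.225]
tool_rot: [-0.271, 0.963, -0.0, 0.001]
ft_force: [-0.9, 0.8, 5.3]
grip_width: 0.0525
grasp_force: 63.4
```

```bash
python3 st.py
```

```text
t 6.175 q [ 0.135  0.444  0.279  1.403 -0.    -0.413] p [0.595  0.0805 0.225 ] a deg 211.4 w 0.05247866505390041 gf 63.37762624025345 F [-0.88  0.8   5.3 ] T [-0.208  0.08  -0.11 ]
TAU6 -0.03767993068322539 ADEG 17.989817462987475
```

Call:
jog_arm([
  {"x": 0, "y": 0, "z": 0, "spin": 3, "fingers": 1},
  {"x": 0, "y": 0, "z": 0, "spin": 4.5, "fingers": 1},
  {"x": 0, "y": 0, "z": 0, "spin": 4.5, "fingers": 1},
])

```text
clock: 6.55
eef_pos: [0.595, 0.0806, 0.225]
tool_rot: [-0.233, 0.973, -0.0, 0.001]
ft_force: [-1.1, -0.4, 5.4]
grip_width: 0.0522
grasp_force: 63.2
```

```bash
python3 st.py
```

```text
t 6.55 q [ 0.135  0.444  0.279  1.403 -0.    -0.335] p [0.595  0.0806 0.225 ] a deg 206.93 w 0.052203241629643134 gf 63.1826389208436 F [-1.12 -0.43  5.44] T [-0.225  0.11   0.059]
TAU6 0.0947378994897008 ADEG 22.464648636471566
```

Call:
jog_arm([
  {"x": 0, "y": 0, "z": 0, "spin": 3, "fingers": 1},
  {"x": 0, "y": 0, "z": 0, "spin": 4.5, "fingers": 1},
  {"x": 0, "y": 0, "z": 0, "spin": 4.5, "fingers": 1},
])

```text
clock: 6.92
eef_pos: [0.595, 0.0807, 0.225]
tool_rot: [-0.194, 0.981, -0.0, 0.001]
ft_force: [-0.5, 0.7, 5.8]
grip_width: 0.0525
grasp_force: 63.3
```

```bash
cat > t.py <<'E'
from h import *
L=[]
for i in range(4):
    o=readout.get_obs();L.append([o['tau'][5],o['ft_torque'][2]]);camera('top')
q=np.array(o['tool_rot']);a=2*np.arctan2(q[1],q[0])
print('t %.2f ang %.2f'%(o['clock'],(229.39-np.degrees(a))%360),'tau6,Tz',np.mean(L,0).round(3),np.std(L,0).round(3),'q6 %.3f'%o['joint_pos'][5],'F',np.round(o['ft_force'],1))
E
python3 t.py
```

```text
t 7.08 ang 26.97 tau6,Tz [-0.008 -0.019] [0.015 0.022] q6 -0.257 F [-1.3  0.8  5.2]
```

```bash
sed -i "s/range(4)/range(1)/; s/;camera('top')//" t.py
```

Call:
jog_arm([
  {"x": 0, "y": 0, "z": 0, "spin": 3, "fingers": 1},
  {"x": 0, "y": 0, "z": 0, "spin": 4.5, "fingers": 1},
  {"x": 0, "y": 0, "z": 0, "spin": 4.5, "fingers": 1},
])

```text
clock: 7.5
eef_pos: [0.595, 0.0808, 0.225]
tool_rot: [-0.156, 0.988, 0.0, 0.001]
ft_force: [-1.1, 0.7, 5.9]
grip_width: 0.0522
grasp_force: 63.4
```

```bash
python3 t.py
```

```text
t 7.50 ang 31.48 tau6,Tz [-0.061 -0.088] [0. 0.] q6 -0.178 F [-1.1  0.7  5.9]
```

Call:
jog_arm([
  {"x": 0, "y": 0, "z": 0, "spin": 3, "fingers": 1},
  {"x": 0, "y": 0, "z": 0, "spin": 4.5, "fingers": 1},
  {"x": 0, "y": 0, "z": 0, "spin": 4.5, "fingers": 1},
])

```text
clock: 7.88
eef_pos: [0.5949, 0.0809, 0.225]
tool_rot: [-0.117, 0.993, 0.0, 0.001]
ft_force: [-1.9, 0.8, 6.1]
grip_width: 0.0521
grasp_force: 63.4
```

```bash
python3 t.py
```

```text
t 7.88 ang 35.97 tau6,Tz [-0.04  -0.106] [0. 0.] q6 -0.099 F [-1.9  0.8  6.1]
```

Call:
jog_arm([
  {"x": 0, "y": 0, "z": 0, "spin": 3, "fingers": 1},
  {"x": 0, "y": 0, "z": 0, "spin": 4.5, "fingers": 1},
  {"x": 0, "y": 0, "z": 0, "spin": 4.5, "fingers": 1},
])

```text
clock: 8.25
eef_pos: [0.5949, 0.081, 0.225]
tool_rot: [-0.078, 0.997, 0.0, 0.001]
ft_force: [-2.2, 1.5, 6.6]
grip_width: 0.0526
grasp_force: 63.2
```

```bash
python3 t.py
```

```text
t 8.25 ang 40.44 tau6,Tz [0.096 0.03 ] [0. 0.] q6 -0.021 F [-2.2  1.5  6.6]
```

Call:
jog_arm([
  {"x": 0, "y": 0, "z": 0, "spin": 3, "fingers": 1},
  {"x": 0, "y": 0, "z": 0, "spin": 4.5, "fingers": 1},
  {"x": 0, "y": 0, "z": 0, "spin": 4.5, "fingers": 1},
])

```text
clock: 8.62
eef_pos: [0.5948, 0.081, 0.225]
tool_rot: [-0.039, 0.999, 0.0, 0.001]
ft_force: [0.1, 1.4, 6.3]
grip_width: 0.0525
grasp_force: 63.3
```

```bash
python3 t.py
```

```text
t 8.62 ang 44.95 tau6,Tz [ 0.02  -0.008] [0. 0.] q6 0.058 F [0.1 1.4 6.3]
```

Call:
jog_arm([
  {"x": 0, "y": 0, "z": 0, "spin": 3, "fingers": 1},
  {"x": 0, "y": 0, "z": 0, "spin": 4.5, "fingers": 1},
  {"x": 0, "y": 0, "z": 0, "spin": 4.5, "fingers": 1},
])

```text
clock: 9.0
eef_pos: [0.5948, 0.0812, 0.225]
tool_rot: [0.001, 1.0, 0.001, 0.001]
ft_force: [-0.8, 1.5, 6.2]
grip_width: 0.0524
grasp_force: 63.4
```

```bash
python3 t.py
```

```text
t 9.00 ang 49.46 tau6,Tz [-0.059 -0.088] [0. 0.] q6 0.136 F [-0.8  1.5  6.2]
```

Call:
jog_arm([
  {"x": 0, "y": 0, "z": 0, "spin": 3, "fingers": 1},
  {"x": 0, "y": 0, "z": 0, "spin": 4.5, "fingers": 1},
  {"x": 0, "y": 0, "z": 0, "spin": 4.5, "fingers": 1},
])

```text
clock: 9.38
eef_pos: [0.5949, 0.0813, 0.225]
tool_rot: [0.04, 0.999, 0.001, 0.001]
ft_force: [-0.5, 2.5, 6.7]
grip_width: 0.0521
grasp_force: 63.4
```

```bash
python3 t.py
```

```text
t 9.38 ang 53.95 tau6,Tz [-0.046 -0.08 ] [0. 0.] q6 0.215 F [-0.5  2.5  6.7]
```

Call:
jog_arm([
  {"x": 0, "y": 0, "z": 0, "spin": 3, "fingers": 1},
  {"x": 0, "y": 0, "z": 0, "spin": 4.5, "fingers": 1},
  {"x": 0, "y": 0, "z": 0, "spin": 4.5, "fingers": 1},
])

```text
clock: 9.75
eef_pos: [0.5948, 0.0813, 0.225]
tool_rot: [0.079, 0.997, 0.001, 0.001]
ft_force: [-1.1, 1.8, 5.3]
grip_width: 0.0523
grasp_force: 63.2
```

```bash
python3 t.py
```

```text
t 9.75 ang 58.42 tau6,Tz [0.098 0.07 ] [0. 0.] q6 0.293 F [-1.1  1.8  5.3]
```

Call:
jog_arm([
  {"x": 0, "y": 0, "z": 0, "spin": 3, "fingers": 1},
  {"x": 0, "y": 0, "z": 0, "spin": 4.5, "fingers": 1},
  {"x": 0, "y": 0, "z": 0, "spin": 4.5, "fingers": 1},
])

```text
clock: 10.12
eef_pos: [0.5949, 0.0814, 0.225]
tool_rot: [0.118, 0.993, 0.001, 0.001]
ft_force: [-1.5, 2.0, 4.9]
grip_width: 0.0523
grasp_force: 63.3
```

```bash
python3 t.py
```

```text
t 10.12 ang 62.93 tau6,Tz [ 0.021 -0.03 ] [0. 0.] q6 0.372 F [-1.5  2.   4.9]
```

Call:
jog_arm([
  {"x": 0, "y": 0, "z": 0, "spin": 3, "fingers": 1},
  {"x": 0, "y": 0, "z": 0, "spin": 4.5, "fingers": 1},
  {"x": 0, "y": 0, "z": 0, "spin": 4.5, "fingers": 1},
])

```text
clock: 10.5
eef_pos: [0.5949, 0.0815, 0.225]
tool_rot: [0.157, 0.988, 0.001, 0.001]
ft_force: [-0.8, 2.4, 6.3]
grip_width: 0.0525
grasp_force: 63.4
```

```bash
python3 t.py
```

```text
t 10.50 ang 67.44 tau6,Tz [-0.058 -0.064] [0. 0.] q6 0.451 F [-0.8  2.4  6.3]
```

Call:
jog_arm([
  {"x": 0, "y": 0, "z": 0, "spin": 3, "fingers": 1},
  {"x": 0, "y": 0, "z": 0, "spin": 4.5, "fingers": 1},
  {"x": 0, "y": 0, "z": 0, "spin": 4.5, "fingers": 1},
])

```text
clock: 10.88
eef_pos: [0.5949, 0.0816, 0.225]
tool_rot: [0.195, 0.981, 0.001, 0.001]
ft_force: [0.1, 3.5, 6.7]
grip_width: 0.0522
grasp_force: 63.4
```

```bash
python3 t.py
```

```text
t 10.88 ang 71.94 tau6,Tz [-0.049 -0.085] [0. 0.] q6 0.529 F [0.1 3.5 6.7]
```

Call:
jog_arm([
  {"x": 0, "y": 0, "z": 0, "spin": 3, "fingers": 1},
  {"x": 0, "y": 0, "z": 0, "spin": 4.5, "fingers": 1},
  {"x": 0, "y": 0, "z": 0, "spin": 4.5, "fingers": 1},
])

```text
clock: 11.25
eef_pos: [0.5949, 0.0817, 0.225]
tool_rot: [0.234, 0.972, 0.001, 0.001]
ft_force: [-0.0, 4.4, 6.9]
grip_width: 0.0524
grasp_force: 63.2
```

```bash
python3 t.py
```

```text
t 11.25 ang 76.41 tau6,Tz [0.099 0.048] [0. 0.] q6 0.607 F [-0.   4.4  6.9]
```

Call:
jog_arm([
  {"x": 0, "y": 0, "z": 0, "spin": 3, "fingers": 1},
  {"x": 0, "y": 0, "z": 0, "spin": 4.5, "fingers": 1},
  {"x": 0, "y": 0, "z": 0, "spin": 4.5, "fingers": 1},
])

```text
clock: 11.62
eef_pos: [0.595, 0.0817, 0.225]
tool_rot: [0.272, 0.962, 0.001, 0.001]
ft_force: [-0.2, 3.4, 6.7]
grip_width: 0.0523
grasp_force: 63.3
```

```bash
python3 t.py
```

```text
t 11.62 ang 80.92 tau6,Tz [ 0.022 -0.045] [0. 0.] q6 0.686 F [-0.2  3.4  6.7]
```

Call:
jog_arm([
  {"x": 0, "y": 0, "z": 0, "spin": 3, "fingers": 1},
  {"x": 0, "y": 0, "z": 0, "spin": 4.5, "fingers": 1},
  {"x": 0, "y": 0, "z": 0, "spin": 4.5, "fingers": 1},
])

```text
clock: 12.0
eef_pos: [0.595, 0.0819, 0.225]
tool_rot: [0.309, 0.951, 0.002, 0.001]
ft_force: [0.2, 3.3, 6.0]
grip_width: 0.0523
grasp_force: 63.4
```

```bash
python3 t.py
```

```text
t 12.00 ang 85.43 tau6,Tz [-0.057 -0.104] [0. 0.] q6 0.765 F [0.2 3.3 6. ]
```

Call:
jog_arm([
  {"x": 0, "y": 0, "z": 0, "spin": 3, "fingers": 1},
  {"x": 0, "y": 0, "z": 0, "spin": 4.5, "fingers": 1},
  {"x": 0, "y": 0, "z": 0, "spin": 4.5, "fingers": 1},
])

```text
clock: 12.38
eef_pos: [0.5951, 0.082, 0.225]
tool_rot: [0.346, 0.938, 0.002, 0.001]
ft_force: [0.5, 2.7, 5.7]
grip_width: 0.0523
grasp_force: 63.3
```

```bash
python3 t.py
```

```text
t 12.38 ang 89.91 tau6,Tz [ 0.004 -0.038] [0. 0.] q6 0.843 F [0.5 2.7 5.7]
```

Slightly above the usual torque for this phase (+0.05), so I'll use smaller steps.

Call:
jog_arm([
  {"x": 0, "y": 0, "z": 0, "spin": 0.75, "fingers": 1},
  {"x": 0, "y": 0, "z": 0, "spin": 1.5, "fingers": 1},
  {"x": 0, "y": 0, "z": 0, "spin": 1.5, "fingers": 1},
])

```text
clock: 12.75
eef_pos: [0.5951, 0.082, 0.225]
tool_rot: [0.358, 0.934, 0.002, 0.001]
ft_force: [0.3, 3.5, 6.9]
grip_width: 0.0525
grasp_force: 62.6
```

```bash
python3 t.py
```

```text
t 12.75 ang 91.33 tau6,Tz [0.443 0.438] [0. 0.] q6 0.868 F [0.3 3.5 6.9]
```

Touch felt at about 89.8° on my scale, with 0.44 N·m now and a notch near 91°. Backing off four clicks (72.5° CCW).

Call:
jog_arm([
  {"x": 0, "y": 0, "z": 0, "spin": -4, "fingers": 1},
  {"x": 0, "y": 0, "z": 0, "spin": -9, "fingers": 1},
  {"x": 0, "y": 0, "z": 0, "spin": -15, "fingers": 1},
  {"x": 0, "y": 0, "z": 0, "spin": -21, "fingers": 1},
  {"x": 0, "y": 0, "z": 0, "spin": -27, "fingers": 1},
  {"x": 0, "y": 0, "z": 0, "spin": -33, "fingers": 1},
  {"x": 0, "y": 0, "z": 0, "spin": -39, "fingers": 1},
  {"x": 0, "y": 0, "z": 0, "spin": -45, "fingers": 1},
])

```text
clock: 13.75
eef_pos: [0.5949, 0.0811, 0.225]
tool_rot: [-0.027, 1.0, 0.0, 0.001]
ft_force: [-1.1, 0.5, 6.1]
grip_width: 0.0522
grasp_force: 63.4
```

Call:
jog_arm([
  {"x": 0, "y": 0, "z": 0, "spin": -6, "fingers": 1},
  {"x": 0, "y": 0, "z": 0, "spin": -12, "fingers": 1},
  {"x": 0, "y": 0, "z": 0, "spin": -18, "fingers": 1},
  {"x": 0, "y": 0, "z": 0, "spin": -24, "fingers": 1},
  {"x": 0, "y": 0, "z": 0, "spin": -27.5, "fingers": 1},
  {"x": 0, "y": 0, "z": 0, "spin": -27.5, "fingers": 1},
  {"x": 0, "y": 0, "z": 0, "spin": -27.5, "fingers": 1},
])

```text
clock: 14.62
eef_pos: [0.595, 0.0806, 0.225]
tool_rot: [-0.263, 0.965, -0.0, 0.001]
ft_force: [-0.8, 0.0, 5.5]
grip_width: 0.0526
grasp_force: 63.0
```

```bash
python3 t.py
```

```text
t 14.62 ang 18.94 tau6,Tz [0.148 0.135] [0. 0.] q6 -0.397 F [-0.8  0.   5.5]
```

Call:
jog_arm([
  {"x": 0, "y": 0, "z": 0, "spin": -1.5, "fingers": 1},
  {"x": 0, "y": 0, "z": 0, "spin": -3, "fingers": 1},
  {"x": 0, "y": 0, "z": 0, "spin": -3, "fingers": 1},
])

```text
clock: 15.0
eef_pos: [0.5951, 0.0805, 0.225]
tool_rot: [-0.287, 0.958, -0.0, 0.001]
ft_force: [-0.9, 0.6, 5.4]
grip_width: 0.0524
grasp_force: 63.4
```

```bash
python3 t.py
```

```text
t 15.00 ang 15.98 tau6,Tz [-0.127 -0.115] [0. 0.] q6 -0.449 F [-0.9  0.6  5.4]
```

The torque changes sign between the last two positions, so the fourth notch is at about 17.5°. Centre on it, release and rise.

Call:
jog_arm([
  {"x": 0, "y": 0, "z": 0, "spin": 1.6, "fingers": 1},
  {"x": 0, "y": 0, "z": 0, "spin": 1.6, "fingers": 1},
  {"x": 0, "y": 0, "z": 0, "spin": 1.6, "fingers": -1},
  {"x": 0, "y": 0, "z": 0, "spin": 1.6, "fingers": -1},
  {"x": 0, "y": 0, "z": 0, "spin": 1.6, "fingers": -1},
  {"x": 0, "y": 0, "z": 0, "spin": 1.6, "fingers": -1},
  {"x": 0, "y": 0, "z": -40, "spin": 1.6, "fingers": -1},
  {"x": 0, "y": 0, "z": -95, "spin": 1.6, "fingers": -1},
])

```text
clock: 16.0
eef_pos: [0.5934, 0.0803, 0.3174]
tool_rot: [-0.274, 0.962, 0.0, -0.002]
ft_force: [0.9, -0.9, 1.1]
grip_width: 0.0851
grasp_force: 0.0
```

```bash
python3 -c "
from st import *
to(.4905,-.3135,.32,180)
to(.4905,-.3135,.32,90)"
```

```text
t 16.0 q [ 0.135  0.442  0.512  1.646 -0.    -0.421] p [0.5934 0.0803 0.3174] a deg 211.82 w 0.0850687346387999 gf 0.0 F [ 0.88 -0.92  1.12] T [-0.023 -0.051  0.032]
TAU6 3.681506427710701e-05 ADEG 17.570697713335562
move mm x 295.0709573399543 y -280.38080124484793 z -2.578688052146727 spin 31.82
move mm x 295.0709573399543 y -280.38080124484793 z -2.578688052146727 spin 121.82
```

Call:
jog_arm([
  {"x": 30, "y": -28, "z": 0, "spin": -5, "fingers": -1},
  {"x": 72, "y": -68, "z": 0, "spin": -14, "fingers": -1},
  {"x": 114, "y": -108, "z": 0, "spin": -23, "fingers": -1},
  {"x": 156, "y": -148, "z": 0, "spin": -32, "fingers": -1},
  {"x": 198, "y": -188, "z": 50, "spin": -41, "fingers": -1},
  {"x": 240, "y": -228, "z": 90, "spin": -50, "fingers": -1},
  {"x": 280, "y": -266, "z": 130, "spin": -58, "fingers": -1},
  {"x": 295, "y": -280.5, "z": 170, "spin": -58, "fingers": -1},
])

```text
clock: 17.0
eef_pos: [0.493, -0.311, 0.1549]
tool_rot: [-0.706, 0.708, -0.002, 0.0]
ft_force: [1.2, -0.3, 0.5]
grip_width: 0.0853
grasp_force: 0.0
```

Run:
```python
from st import *
to(.4905,-.3135,.019,270)
f=lambda p:cv2.resize(p[:,:,::-1],(400,400),interpolation=cv2.INTER_CUBIC)
a=cam('top');b=cam('side')
cv2.imwrite('pics/cap.png',np.hstack([f(a['pixels'][166:246,323:403]),f(b['pixels'][120:200,250:330])]))
```

```text
t 17.0 q [-0.563  0.442  0.092  1.217 -0.    -2.13 ] p [ 0.493  -0.311   0.1549] a deg 269.79 w 0.08529463680740493 gf 0.0 F [ 1.24 -0.28  0.49] T [-0.026 -0.029  0.046]
TAU6 0.1808248646557331 ADEG -40.400612571275985
move mm x 2.509498176255476 y 2.4934373428985257 z 135.93163111110164 spin -0.21
```

View pics/cap.png

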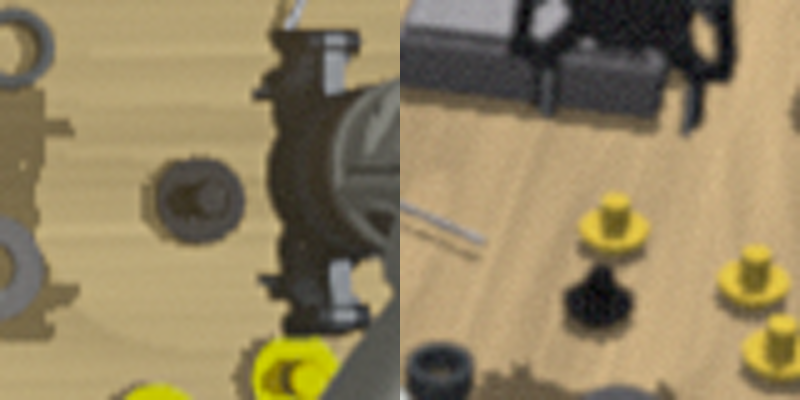

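The flange centre is at top (363,206) and side (290,180). The knob top is at (366,205) and (290,174).

Run:
```python
from st import *
a=cam('top');b=cam('side')
print(onz(a,363,206,.015),onz(a,366,205,.039),onz(b,290,180,.015),onz(b,290,174,.039))
m=(b['pixels'].max(2)<70).astype(np.uint8);z=0*m;z[166:190,278:302]=m[166:190,278:302]
ys,xs=np.nonzero(z);print('side',xs.min(),xs.max(),ys.min(),ys.max())
t=np.linspace(0,6.28,60)
for p in ([.4905,-.3135],[.4925,-.3115]):
    A=np.array([[p[0]+.026*np.cos(s),p[1]+.026*np.sin(s),h] for s in t for h in(.010,.015)]+[[p[0]+.011*np.cos(s),p[1]+.011*np.sin(s),.039] for s in t])
    for c in(a,b): q=proj(c,A);print(p,q.min(0).round(1),q.max(0).round(1))
```

```text
t 17.1 q [-5.650e-01  4.490e-01  8.500e-02  1.218e+00 -1.000e-03 -2.127e+00] p [ 0.488  -0.3098  0.1486] a deg 269.51 w 0.08523971073881706 gf 0.0 F [-1.37  1.42 -0.41] T [ 0.053  0.002 -0.017]
TAU6 -0.19845288712531328 ADEG -40.11851770950949
[ 0.49057093 -0.31262261  0.015     ] [ 0.49246329 -0.31512447  0.039     ] [ 0.49083967 -0.31042386  0.015     ] [ 0.49262582 -0.31240951  0.039     ]
side 283 295 173 185
[0.4905, -0.3135] [353.9 197. ] [372.4 215.1]
[0.4905, -0.3135] [282.8 172.1] [297.7 185.1]
[0.4925, -0.3115] [353.2 196.3] [371.6 214.4]
[0.4925, -0.3115] [282.1 172.3] [297.  185.3]
```

Call:
jog_arm([
  {"x": 0, "y": 0, "z": 30, "spin": 0, "fingers": -1},
  {"x": 0, "y": 0, "z": 60, "spin": 0, "fingers": -1},
  {"x": 0, "y": 0, "z": 80, "spin": 0, "fingers": -1},
  {"x": 0, "y": 0, "z": 80, "spin": 0, "fingers": -1},
  {"x": 0, "y": 0, "z": 80, "spin": 0, "fingers": -1},
])

```text
clock: 17.82
eef_pos: [0.4947, -0.3084, 0.0772]
tool_rot: [-0.707, 0.708, -0.002, 0.001]
ft_force: [0.4, 0.2, -0.2]
grip_width: 0.0853
grasp_force: 0.0
```

```bash
python3 -c "
from st import *
to(.4915,-.3125,.019,270)"
```

```text
t 17.825 q [-0.558  0.506 -0.021  1.04   0.    -2.127] p [ 0.4947 -0.3084  0.0772] a deg 269.9 w 0.08534402694602321 gf 0.0 F [ 0.42  0.19 -0.22] T [ 0.011 -0.025  0.097]
TAU6 0.0015105778584256768 ADEG -40.51452317572222
move mm x 4.055896254395657 y 3.219434762661138 z 58.215940370500114 spin -0.10
```

Call:
jog_arm([
  {"x": 4, "y": 3.2, "z": 20, "spin": 0, "fingers": -1},
  {"x": 4, "y": 3.2, "z": 40, "spin": 0, "fingers": -1},
  {"x": 4, "y": 3.2, "z": 58, "spin": 0, "fingers": -1},
  {"x": 4, "y": 3.2, "z": 58, "spin": 0, "fingers": -0.3},
  {"x": 4, "y": 3.2, "z": 58, "spin": 0, "fingers": 0.2},
  {"x": 4, "y": 3.2, "z": 58, "spin": 0, "fingers": 0.3},
])

```text
clock: 18.58
eef_pos: [0.4908, -0.313, 0.0185]
tool_rot: [-0.706, 0.708, -0.001, 0.0]
ft_force: [-0.8, -0.8, 0.0]
grip_width: 0.0325
grasp_force: 0.0
```

Run:
```python
from st import *
b=cam('side')
cv2.imwrite('pics/cap2.png',cv2.resize(b['pixels'][140:200,250:330][:,:,::-1],(640,480),interpolation=cv2.INTER_CUBIC))
```

```text
t 18.575 q [-0.568  0.57  -0.087  0.911  0.    -2.136] p [ 0.4908 -0.313   0.0185] a deg 269.83 w 0.03254146454052666 gf 0.0 F [-0.75 -0.82  0.03] T [-0.007 -0.045  0.051]
TAU6 0.0002505594784452114 ADEG -40.43860370919839
```

View pics/cap2.png

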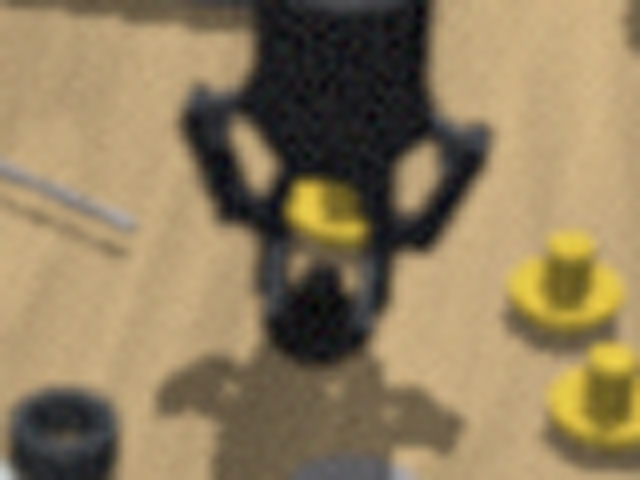

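The knob at about (320,275) sits centred between the fingers, which are clear of the flange. Close and lift slightly.

Call:
jog_arm([
  {"x": 0, "y": 0, "z": 0, "spin": 0, "fingers": 1},
  {"x": 0, "y": 0, "z": 0, "spin": 0, "fingers": 1},
  {"x": 0, "y": 0, "z": 0, "spin": 0, "fingers": 1},
  {"x": 0, "y": 0, "z": 0, "spin": 0, "fingers": 1},
  {"x": 0, "y": 0, "z": -15, "spin": 0, "fingers": 1},
  {"x": 0, "y": 0, "z": -70, "spin": 0, "fingers": 1},
  {"x": 0, "y": 0, "z": -130, "spin": 0, "fingers": 1},
  {"x": 0, "y": 0, "z": -130, "spin": 0, "fingers": 1},
])

```text
clock: 19.62
eef_pos: [0.493, -0.3146, 0.1537]
tool_rot: [-0.706, 0.708, -0.006, 0.001]
ft_force: [0.4, 0.1, -1.2]
grip_width: 0.0191
grasp_force: 58.9
```

Run:
```python
from st import *
to(.595,.081,.31,269.8)
a=cam('top');b=cam('side')
q=proj(b,[o['eef_pos']])[0];print(q)
u,v=q.astype(int)
f=lambda p:cv2.resize(p[:,:,::-1],(400,400),interpolation=cv2.INTER_CUBIC)
cv2.imwrite('pics/held.png',np.hstack([f(b['pixels'][v-30:v+30,u-30:u+30]),f(b['pixels'][165:225,199:259])]))
```

```text
t 19.625 q [-0.568  0.44   0.085  1.204 -0.    -2.136] p [ 0.493  -0.3146  0.1537] a deg 269.82 w 0.01909869639798844 gf 58.912361066322774 F [ 0.42  0.07 -1.16] T [-0.026 -0.018  0.006]
TAU6 -4.961530748914811e-05 ADEG -40.42834242975289
move mm x -395.93974734898325 y -100.72937387708654 z -156.26136424957684 spin 0.02
[292.04635068 145.3799171 ]
```

View pics/held.png

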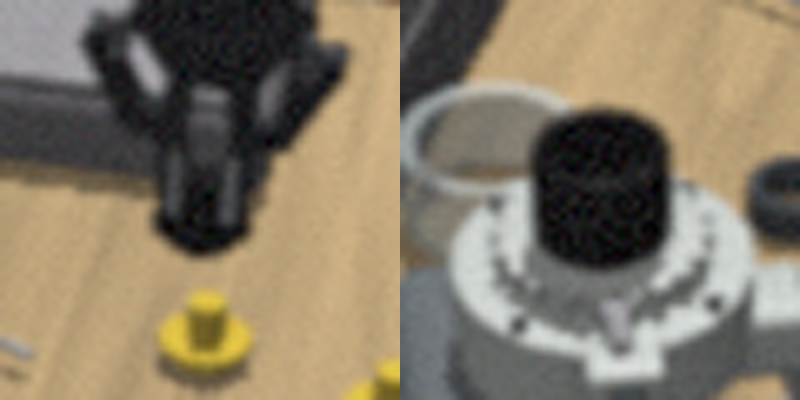

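The cap is held level with its flange visible under the fingers at about (205,235). The collar is unobstructed. Carry it over the collar.

Call:
jog_arm([
  {"x": -20, "y": -5, "z": -40, "spin": 0, "fingers": 1},
  {"x": -65, "y": -17, "z": -80, "spin": 0, "fingers": 1},
  {"x": -115, "y": -30, "z": -110, "spin": 0, "fingers": 1},
  {"x": -165, "y": -42, "z": -140, "spin": 0, "fingers": 1},
  {"x": -215, "y": -55, "z": -157, "spin": 0, "fingers": 1},
  {"x": -265, "y": -67, "z": -157, "spin": 0, "fingers": 1},
  {"x": -315, "y": -80, "z": -157, "spin": 0, "fingers": 1},
  {"x": -355, "y": -91, "z": -157, "spin": 0, "fingers": 1},
])

```text
clock: 20.72
eef_pos: [0.581, 0.0443, 0.3015]
tool_rot: [-0.706, 0.708, 0.002, -0.002]
ft_force: [0.4, -0.6, -0.6]
grip_width: 0.0192
grasp_force: 58.9
```

Call:
jog_arm([
  {"x": -25, "y": -6, "z": 0, "spin": 0, "fingers": 1},
  {"x": -40, "y": -10, "z": 0, "spin": 0, "fingers": 1},
  {"x": -40, "y": -10, "z": 0, "spin": 0, "fingers": 1},
  {"x": -40, "y": -10, "z": 0, "spin": 0, "fingers": 1},
  {"x": -40, "y": -10, "z": 0, "spin": 0, "fingers": 1},
])

```text
clock: 21.35
eef_pos: [0.5918, 0.081, 0.3041]
tool_rot: [-0.705, 0.709, -0.0, -0.0]
ft_force: [-1.2, 0.1, -2.1]
grip_width: 0.0196
grasp_force: 58.9
```

```bash
python3 -c "
from st import *
to(.595,.081,.275,269.8)"
```

```text
t 21.35 q [ 0.136  0.432  0.463  1.602 -0.    -1.43 ] p [0.5918 0.081  0.3041] a deg 269.72 w 0.019631996886945422 gf 58.93724695080891 F [-1.18  0.11 -2.05] T [ 0.002  0.023 -0.045]
TAU6 -0.0015774085841258056 ADEG -40.334535290956126
move mm x -0.00250040617746786 y -3.217738250148198 z 29.094460806961596 spin -0.08
```

Call:
jog_arm([
  {"x": 0, "y": -3.2, "z": 15, "spin": 0, "fingers": 1},
  {"x": 0, "y": -3.2, "z": 30, "spin": 0, "fingers": 1},
  {"x": 0, "y": -3.2, "z": 35, "spin": 0, "fingers": 1},
  {"x": 0, "y": -3.2, "z": 39, "spin": 0, "fingers": 1},
  {"x": 0, "y": -3.2, "z": 39, "spin": 0, "fingers": 1},
])

```text
clock: 21.98
eef_pos: [0.5951, 0.0821, 0.2649]
tool_rot: [-0.706, 0.708, 0.0, -0.0]
ft_force: [0.6, 0.8, -0.7]
grip_width: 0.0199
grasp_force: 58.9
```

```bash
python3 -c "
from st import *
to(.595,.081,.258,269.8)"
```

```text
t 21.975 q [ 0.137  0.439  0.374  1.506 -0.    -1.43 ] p [0.5951 0.0821 0.2649] a deg 269.82 w 0.019889168787201428 gf 58.93709034193307 F [ 0.6   0.84 -0.69] T [ 0.029  0.051 -0.037]
TAU6 -0.00017392259451298742 ADEG -40.42657466185659
move mm x 1.12767111087312 y 0.11460694434392636 z 6.896426305128378 spin 0.02
```

No contact, so the spigot is entering. Lower the rest slowly.

Call:
jog_arm([
  {"x": 0.8, "y": 0, "z": 2, "spin": 0, "fingers": 1},
  {"x": 0.8, "y": 0, "z": 4, "spin": 0, "fingers": 1},
  {"x": 0.8, "y": 0, "z": 5, "spin": 0, "fingers": 1},
  {"x": 0.8, "y": 0, "z": 5, "spin": 0, "fingers": 1},
])

```text
clock: 22.48
eef_pos: [0.5951, 0.0814, 0.2599]
tool_rot: [-0.706, 0.708, 0.0, -0.0]
ft_force: [-0.5, 0.7, -0.1]
grip_width: 0.0196
grasp_force: 58.9
```

```bash
python3 st.py
```

```text
t 22.475 q [ 0.136  0.439  0.362  1.493  0.    -1.432] p [0.5951 0.0814 0.2599] a deg 269.82 w 0.01962927790587112 gf 58.93721744650975 F [-0.53  0.66 -0.14] T [-0.018 -0.002  0.007]
TAU6 -3.2619037710901466e-05 ADEG -40.43355253049259
```

Call:
jog_arm([
  {"x": 0, "y": 0, "z": 0.7, "spin": 0, "fingers": 1},
  {"x": 0, "y": 0, "z": 1.4, "spin": 0, "fingers": 1},
  {"x": 0, "y": 0, "z": 1.4, "spin": 0, "fingers": 1},
])

```text
clock: 22.85
eef_pos: [0.5951, 0.0814, 0.2585]
tool_rot: [-0.706, 0.708, 0.0, -0.0]
ft_force: [1.1, -0.3, -0.0]
grip_width: 0.0198
grasp_force: 58.9
```

```bash
python3 st.py
```

```text
t 22.85 q [ 0.136  0.44   0.358  1.49   0.    -1.432] p [0.5951 0.0814 0.2585] a deg 269.82 w 0.019829635320554644 gf 58.937186021357775 F [ 1.1  -0.31 -0.04] T [-0.033 -0.024 -0.026]
TAU6 1.8709926621340855e-05 ADEG -40.43153714385045
```

Call:
jog_arm([
  {"x": 0, "y": 0, "z": 0.6, "spin": 0, "fingers": 1},
  {"x": 0, "y": 0, "z": 1.2, "spin": 0, "fingers": 1},
  {"x": 0, "y": 0, "z": 1.2, "spin": 0, "fingers": 1},
])

```text
clock: 23.22
eef_pos: [0.5952, 0.0815, 0.2582]
tool_rot: [-0.706, 0.708, -0.0, 0.0]
ft_force: [-1.4, 0.0, 4.2]
grip_width: 0.0194
grasp_force: 59.5
```

```bash
python3 st.py
```

```text
t 23.225 q [ 0.136  0.439  0.356  1.487  0.    -1.432] p [0.5952 0.0815 0.2582] a deg 269.82 w 0.019413910430843007 gf 59.46383412927389 F [-1.45  0.01  4.17] T [-0.048  0.377  0.025]
TAU6 -0.00051445420467644 ADEG -40.433896412878426
```

Flange contact came at the expected height. Release and rise.

Call:
jog_arm([
  {"x": 0, "y": 0, "z": -0.7, "spin": 0, "fingers": 1},
  {"x": 0, "y": 0, "z": -0.7, "spin": 0, "fingers": 0.3},
  {"x": 0, "y": 0, "z": -0.7, "spin": 0, "fingers": 0},
  {"x": 0, "y": 0, "z": -0.7, "spin": 0, "fingers": 0},
  {"x": 0, "y": 0, "z": -10, "spin": 0, "fingers": 0},
  {"x": 0, "y": 0, "z": -40, "spin": 0, "fingers": 0},
  {"x": 0, "y": 0, "z": -90, "spin": 0, "fingers": 0},
])

```text
clock: 24.1
eef_pos: [0.5943, 0.0813, 0.3471]
tool_rot: [-0.706, 0.708, 0.001, -0.001]
ft_force: [1.4, 0.1, 0.5]
grip_width: 0.0429
grasp_force: 0.0
```

Call:
jog_arm([
  {"x": 40, "y": 0, "z": -20, "spin": 0, "fingers": 0},
  {"x": 90, "y": 0, "z": -20, "spin": 0, "fingers": 0},
  {"x": 140, "y": 0, "z": -20, "spin": 0, "fingers": 0},
  {"x": 180, "y": 0, "z": -20, "spin": 0, "fingers": 0},
  {"x": 180, "y": 0, "z": -20, "spin": 0, "fingers": 0},
  {"x": 180, "y": 0, "z": -20, "spin": 0, "fingers": 0},
])

```text
clock: 24.85
eef_pos: [0.5946, -0.0984, 0.3678]
tool_rot: [-0.706, 0.708, -0.0, 0.0]
ft_force: [0.4, 0.7, -0.4]
grip_width: 0.0425
grasp_force: 0.0
```

Run:
```python
from st import *
a=cam('top');b=cam('side')
f=lambda p:cv2.resize(p[:,:,::-1],(400,400),interpolation=cv2.INTER_CUBIC)
cv2.imwrite('pics/end.png',np.hstack([f(a['pixels'][130:200,184:254]),f(b['pixels'][160:220,199:259])]))
p=np.array([.595,.081,.25]);print(proj(a,[p,p+[0,0,.005],p+[0,0,.029]])-[184,130],proj(b,[p,p+[0,0,.005],p+[0,0,.029]])-[199,160])
```

```text
t 24.85 q [-0.164  0.466  0.681  1.785  0.    -1.732] p [ 0.5946 -0.0984  0.3678] a deg 269.8 w 0.04248914818736037 gf 0.0 F [ 0.37  0.69 -0.43] T [ 0.047  0.036 -0.072]
TAU6 -0.0009256613702746108 ADEG -40.41425320943341
[[33.35725966 30.25873081]
 [33.1320088  29.93809211]
 [32.01689677 28.3507593 ]] [[30.65764097 26.45330645]
 [30.61887757 24.88955082]
 [30.43001405 17.2706005 ]]
```

View pics/end.png

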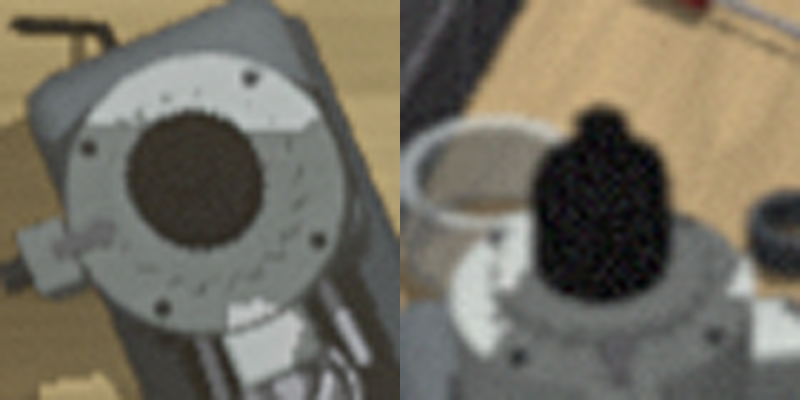

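The cap closes the throat flat. Its knob top is at side crop row 17, where a seated cap should show 17.3, and the gripper is clear. Handing in.

```bash
python3 -c "
from workcell import bot
print(bot.job_done())"
```

```text
the job is handed in; nothing more can be done
None
```

The collar was turned to burr touch (peak reading about 0.44 N·m) and backed off four clicks into a notch; the black cap is seated flat, the gripper is clear, and the job is handed in at about 25 s.

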